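# Tap down the fixture clamps in order

### The arm

A 6-joint arm with a two-finger parallel gripper is mounted at the origin on the work surface. World frame = base frame: x ahead of the robot, y to its left, z up, the work surface at z = 0. Lengths are in m, angles in rad, forces in N, time in s.
With the tool pointing down it reaches from about 0.25 to 0.725 m from the base axis. Payload 4 kg.
Tool frame: the origin (TCP) lies where the fingers leave the gripper's body, on its centre line; the fingertips stand 73 mm ahead of it and the grasp point (between the pads) lies 54 mm ahead of it (bot.tips_ahead is the z of the fingertips in the tool frame, in m); z points along the fingers, y is the direction in which the jaws open and shut (so a half turn about z gives the same grasp; the last joint's range is limited). The gripper opens to 85 mm and grips with 20 to 120 N. Pads are 22 mm wide; open, the fingers measure 114 mm over their backs; the gripper's body (76 mm by 85 mm) begins 54 mm behind the grasp point. The pads swing forward as they close: fully open they stand 13 mm farther back than shut.
Start: joints at [-1.167, 0.241, 0.005, 1.335, 0, 1.571], TCP at [0.196, -0.46, 0.304] pointing down, gripper open.
Joint ranges: [-2.72, 2.72], [-1.05, 1.87], [-1.09, 1.28], [-1.99, 2.15], [-1.42, 1.44], [-3.14, 3.14]. Speed limits (rad/s): [2.79, 2.79, 3.14, 3.14, 3.14, 3.14].

### API

Orientations are given as a unit quaternion [x, y, z, w].
In Python, from workcell import readout, camera, get_calibration, order, bot gives the robot as it stands.
- The arm moves only by the tool send_rows, never from a script. Its argument "moves" is a list of rows, each a list of 3 entries, a list of its own where there are three numbers: the shift along the tool's x, y, z in mm, then the turn, a rotation vector about the tool's x, y, z in rad, then the finger opening in mm, from 0 to 85.4. In form: [[[dx, dy, dz], [ax, ay, az], grip], ...]. A call has 1 to 12 rows; each row is the pose to reach, as a shift and turn from the pose measured when the call began, along the tool's axes at that moment; what a row does not reach only later rows make up. A row lasts 1/12 s, in which the tool goes at most 41.7 mm and 7.16 degrees, less where a joint would pass 70% of its speed; a pose out of reach is approached as far as the arm can. A call with a gripper value outside its range is refused whole. The fingers move at their own pace and stop on an object; the grip force is fixed at half the most. Time passes only in rows, so rows that repeat a pose let the fingers close. It gives the time, the measured TCP pose, the force and the opening at its end, in the units of the state.
- readout.get_obs(): the state, without advancing time (a new reading comes with each control period).
- camera(name): name is "side" or "top"; returns the picture (480x640x3 uint8, red, green, blue); there is no depth.
- get_calibration(name): a dict with "fx", "fy", "cx", "cy" (pixels), "R" (3x3) and "t" (3): a world point X has camera coordinates R X + t. Camera axes: x right, y down, z forward; pixel columns grow to the right and rows downward; lengths in m; the calibration is good to about 2 mm. A picture is of the moment at which its call begins. get_calibration takes no time and is no camera call.
- order.job_done(): hands the job in, once; it reports no verdict.
The state is a dict: "clock": time; "joint_pos": joint angles; "joint_vel": joint speeds; "tau": joint torques, N m; "eef_pos": TCP position; "tool_rot": TCP orientation; "ft_force": force on the tool from outside, world axes, zero at the start; "ft_torque": the same for the moment, N m; "grip_width": finger opening in m.
Only numpy, scipy, OpenCV 4.12 (cv2) and the standard library are available. Lean on these libraries where they do the work, as an engineer would, in place of code of your own. Each camera call takes 0.05 s, during which the arm holds its last target. There are 200 camera calls.

### The job

Settle the iron's sole in its test fixture: three clamp straps around it still stand raised. With the fingertips, press each one gently down until it lies flat on the sole: first the one at the pointed end, then the one at the blunt end, last the raised one on the long side. Only touch the straps, do not pinch or lift them, and leave the loose things lying around as they are.

Things in the scene. Friction and masses are not known exactly. Their poses are not given: they have to be found in the camera images.
- fixture: aluminium fixture plate, 380 x 270 x 20 mm, lying on the table at any yaw; origin at the centre of its underside, x along its length, towards the sole's pointed end. It does not move. Near each corner stands a levelling screw with a 32 mm steel head, top 46 mm above the table.
- sole_middle (a point): the work: a travel iron's sole fixed on the plate, a boat-shaped steel slab 190 mm long, 112 mm wide, its top 30 mm above the table, with a black cover set in 24 mm or more from its edge. This point: middle of the sole, on top of the cover, 46 mm above the table; x axis towards the pointed end, z up.
- clamp_point_toe (a point): where to press the steel strap at the pointed end of the sole: upper face, 14 mm short of the free end. x axis from hinge to free end, z out of the face. Strap 26 mm wide, 6 thick, 4 mm rubber under the free end; hinge 66 mm behind this point, 37 mm above the table; flat, this point is 40 mm above the table. A screw stands 38 mm behind it, head 11 mm across, top 62 mm above the table.
- clamp_point_strap (a joint): lift angle of the strap at the pointed end of the sole, rad: 0 flat, its rubber facing on the sole (a soft stop, about 2.5 N more per mm pressed), 0.3 to 0.42 at the start, at most 0.6. No spring: hinge friction keeps it where it is left; about 4 N at the pressing place moves it, the springy strap giving 1.5 mm.
- clamp_heel_toe (a point): where to press the steel strap at the blunt end of the sole: upper face, 14 mm short of the free end. x axis from hinge to free end, z out of the face. Strap 26 mm wide, 6 thick, 4 mm rubber under the free end; hinge 66 mm behind this point, 37 mm above the table; flat, this point is 40 mm above the table. A screw stands 38 mm behind it, head 11 mm across, top 62 mm above the table.
- clamp_heel_strap (a joint): lift angle of the strap at the blunt end of the sole, rad: 0 flat, its rubber facing on the sole (a soft stop, about 2.5 N more per mm pressed), 0.3 to 0.42 at the start, at most 0.6. No spring: hinge friction keeps it where it is left; about 4 N at the pressing place moves it, the springy strap giving 1.5 mm.
- clamp_side_toe (a point): where to press the steel strap on the long side (the other long side's clamp is flat and tight already): upper face, 14 mm short of the free end. x axis from hinge to free end, z out of the face. Strap 26 mm wide, 6 thick, 4 mm rubber under the free end; hinge 66 mm behind this point, 37 mm above the table; flat, this point is 40 mm above the table. A screw stands 38 mm behind it, head 11 mm across, top 62 mm above the table.
- clamp_side_strap (a joint): lift angle of the strap on the long side, rad: 0 flat, its rubber facing on the sole (a soft stop, about 2.5 N more per mm pressed), 0.3 to 0.42 at the start, at most 0.6. No spring: hinge friction keeps it where it is left; about 4 N at the pressing place moves it, the springy strap giving 1.5 mm.
- thumb_nut: round steel thumb nut, 24 mm across and 20 mm tall, loose on the fixture plate; to be left alone. Origin at its underside.
- spare_pad: spare pad, a red block 40 x 26 x 14 mm, loose on the fixture plate; to be left alone. Origin at its underside.
- hex_bolt: bolt standing on its head, 20 mm across and 38 mm tall, loose on the fixture plate; to be left alone. Origin at its underside.
- wrench: wrench lying on the table; to be left alone.
- screwdriver: screwdriver lying on the table; to be left alone.
- spare_strap: spare steel clamp strap lying flat on the table, 92 x 26 x 10 mm; to be left alone. Origin at its underside.
- grease_jar: jar, 60 mm across and 60 mm tall, on the table; to be left alone. Origin at its underside.
- weight: brass weight, a cylinder 50 mm across and 40 mm tall, on the table; to be left alone. Origin at its underside.

How it is judged:
On the way, in this order (a step that is already met when the one before it is completed fails the run):
1. the clamp at the pointed end is flat (value of joint clamp_point_strap below 0.08 rad), for 0.1 s.
2. the clamp at the blunt end is flat (value of joint clamp_heel_strap below 0.08 rad), for 0.1 s.
3. the raised clamp on the long side is flat (value of joint clamp_side_strap below 0.08 rad), for 0.1 s.
At the end, for the whole second after the job is handed in: All three straps lie flat on the sole (lift angle under 0.08 rad, about 5 mm at the pressing place) and at rest, and every loose thing is within 15 mm of where it was (value of joint each of clamp_point_strap, clamp_heel_strap, clamp_side_strap below 0.08 rad and velocity of joint clamp_point_strap between -0.05 and 0.05 rad/s and velocity of joint clamp_heel_strap between -0.05 and 0.05 rad/s and velocity of joint clamp_side_strap between -0.05 and 0.05 rad/s and distance of each of thumb_nut, spare_pad, hex_bolt, wrench, screwdriver, spare_strap, grease_jar, weight from where it was at the start of the episode below 0.015 m); the robot touches nothing.
It fails at once if the heel clamp is pressed before the point clamp is down (distance of clamp_heel_toe from where it was at the start of the episode above 0.006 m and not (value of joint clamp_point_strap below 0.08 rad)).
It fails at once if the side clamp is pressed before the point and heel clamps are down (distance of clamp_side_toe from where it was at the start of the episode above 0.006 m and (not (value of joint clamp_point_strap below 0.08 rad) or not (value of joint clamp_heel_strap below 0.08 rad))).
It fails at once if a clamp strap is pressed or squeezed hard (over 20 N) (contact force between any of the arm, the fingers and clamp_point_strap above 20 N or contact force between any of the arm, the fingers and clamp_heel_strap above 20 N or contact force between any of the arm, the fingers and clamp_side_strap above 20 N).
It fails at once if a clamp strap is lifted (value of joint any of clamp_point_strap, clamp_heel_strap, clamp_side_strap above 0.48 rad).
It fails at once if a loose thing is moved (over 15 mm) or lifted (distance of any of thumb_nut, spare_pad, hex_bolt, wrench, screwdriver, spare_strap, grease_jar, weight from where it was at the start of the episode above 0.015 m).
It also fails if it takes over 54 s, if anything falls off the work surface, if the arm or the gripper's body presses on something with over 40 N, if the wrist force passes 120 N, or if a joint passes its speed limit or range.

## Working session

There is one attempt and no reset: what is moved stays moved. The work goes in short steps, Python scripts to look and compute and a tool call to move; the robot and the scene stay as the last step left them, time stands still between calls to the robot, and variables do not carry over. Pictures are saved under pics/ and viewed, about 8 in all and at most 12, crops included, and the job is handed in when it is done.

Besides the shell and the picture viewer there is one more tool, called after "Request:" as name(argument=value, ...) on one line, values as JSON. send_rows: Moves the arm, as the interface text tells. Its arguments: {"type":"object","properties":{"moves":{"type":"array","items":{"type":"array"}}},"required":["moves"]}

```bash
mkdir -p pics
python3 - <<'E'
from workcell import readout, camera, get_calibration
import cv2,numpy as np
np.set_printoptions(precision=4,suppress=True)
for n in("top","side"):
    im=camera(n); cv2.imwrite(f"pics/{n}0.png",im[:,:,::-1]); c=get_calibration(n)
    R=np.array(c["R"]);print(n,c,"pos",-R.T@np.array(c["t"]))
print(readout.get_obs())
E
```

```text
top {'fx': 496.46900422868765, 'fy': 496.46900422868765, 'cx': 328.3806342430501, 'cy': 236.1892288307674, 'R': array([[-0.0243, -0.9996,  0.0116],
       [-0.9943,  0.0229, -0.104 ],
       [ 0.1037, -0.014 , -0.9945]]), 't': array([-0.0034,  0.5402,  1.1926])} pos [0.4134 0.0009 1.2423]
side {'fx': 451.8717566910162, 'fy': 451.8717566910162, 'cx': 327.4768928708371, 'cy': 234.04049277463886, 'R': array([[-0.8315, -0.5554,  0.0106],
       [-0.402 ,  0.5886, -0.7014],
       [ 0.3833, -0.5875, -0.7127]]), 't': array([0.4312, 0.2406, 0.8278])} pos [0.1379 0.5842 0.7541]
{'clock': 0.1, 'joint_pos': array([-1.167 ,  0.2414,  0.0039,  1.3352, -0.    ,  1.5708]), 'joint_vel': array([-0.0001, -0.0017,  0.0028,  0.0004,  0.0002, -0.0001]), 'tau': array([ -0.    , -37.3138,  25.301 ,   0.0109,  -0.0001,  -0.    ]), 'eef_pos': array([ 0.1963, -0.4594,  0.3031]), 'tool_rot': array([ 0.9797,  0.2005, -0.0002, -0.0009]), 'ft_force': array([-0.9706, -0.4387, -0.5999]), 'ft_torque': array([-0.0622, -0.0082,  0.0398]), 'grip_width': 0.08567461063007356}
```

View pics/top0.png

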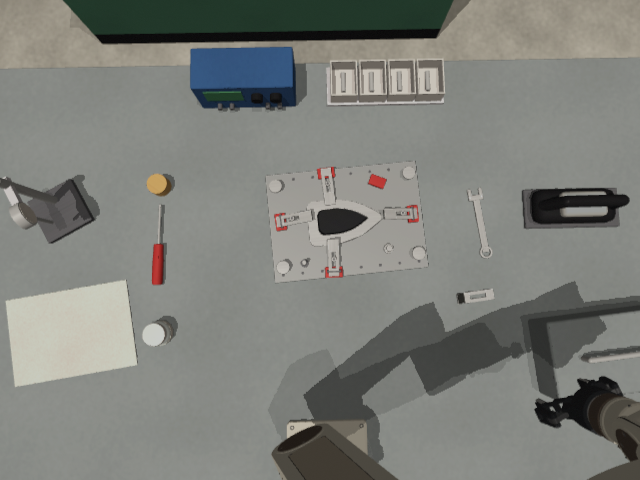

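View pics/side0.png

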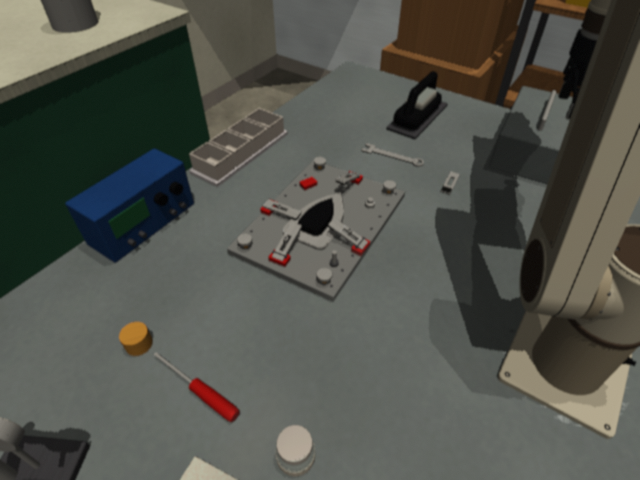

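The top view shows the plate with corners near (266,176), (415,161), (428,266) and (275,282). The sole points to image right, and there are straps at the right, left, top and bottom. I'll zoom in on both views next.

Run:
```python
import cv2,numpy as np
a=cv2.imread("pics/top0.png")[150:290,255:440]; b=cv2.imread("pics/side0.png")[145:305,220:415]
cv2.imwrite("pics/topc.png",cv2.resize(a,None,fx=4.3,fy=4.28,interpolation=cv2.INTER_CUBIC))
cv2.imwrite("pics/sidec.png",cv2.resize(b,None,fx=3.75,fy=3.75,interpolation=cv2.INTER_CUBIC))
```

```text
(no output)
```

View pics/topc.png

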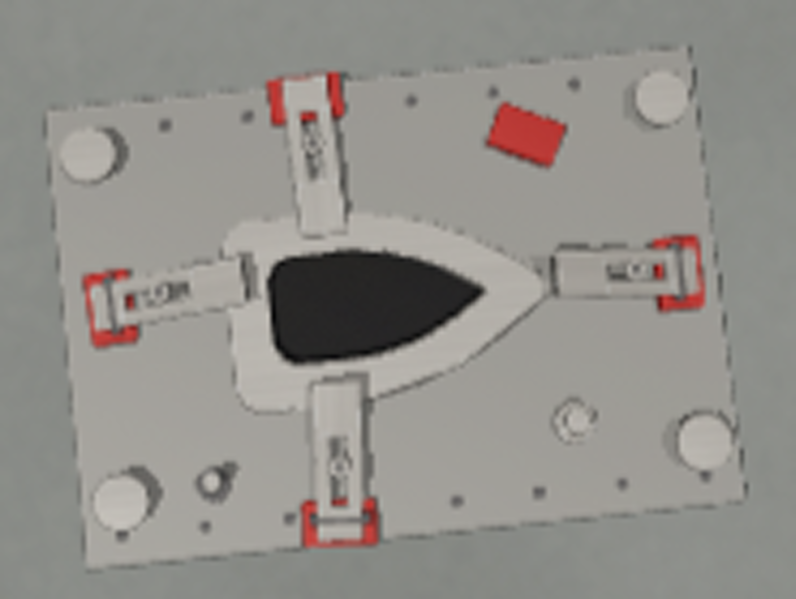

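View pics/sidec.png

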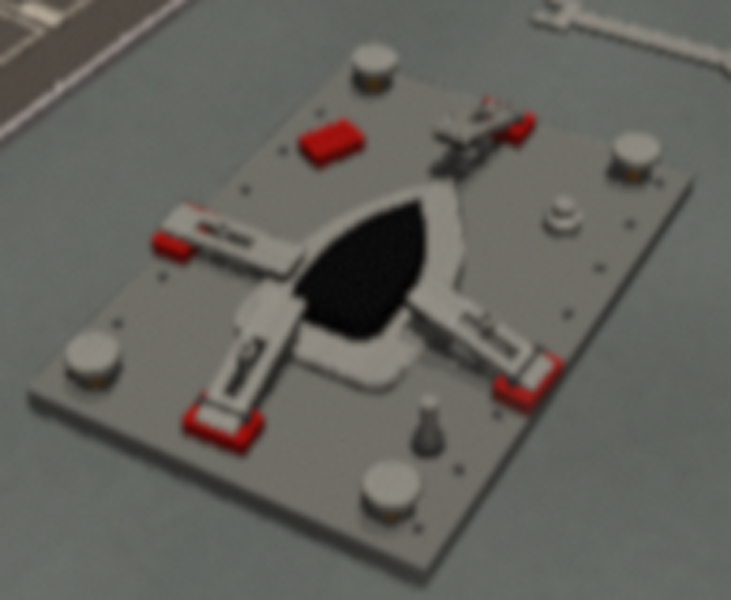

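The raised straps are the right one (point), the left one (heel) and the bottom one (side, nearest the robot). The image-top strap already lies flat. I'll fit the poses next.

```bash
cat > h.py <<'E'
import numpy as np
from workcell import get_calibration
C={n:get_calibration(n) for n in("top","side")}
def proj(n,X):
    c=C[n];p=np.array(c["R"])@X+np.array(c["t"]);return np.array([c["fx"]*p[0]/p[2]+c["cx"],c["fy"]*p[1]/p[2]+c["cy"]])
def ray(n,uv,z):
    c=C[n];R=np.array(c["R"]);d=R.T@np.array([(uv[0]-c["cx"])/c["fx"],(uv[1]-c["cy"])/c["fy"],1]);o=-R.T@np.array(c["t"]);return o+d*(z-o[2])/d[2]
T=lambda p:np.array([p[0]/4.3+255,p[1]/4.28+150])
S=lambda p:np.array([p[0]/3.75+220,p[1]/3.75+145])
E
python3 - <<'E'
from h import *
from scipy.optimize import least_squares
from workcell import bot,readout
np.set_printoptions(precision=4,suppress=True)
for z,pts,f,n in[(.02,[(48,112),(690,46),(746,498),(88,568)],T,"top"),(.02,[(30,395),(693,180),(428,573)],S,"side")]:
    print(n,[ray(n,f(p),z)[:2] for p in pts])
P=np.array([ray("top",T(p),.02)[:2] for p in[(48,112),(690,46),(746,498),(88,568)]])
print("centre",P.mean(0)); ax=(P[1]+P[2]-P[0]-P[3]);ax/=np.linalg.norm(ax);print("yaw",np.arctan2(ax[1],ax[0]))
# levelling screw heads check
print([ray("top",T(p),.046)[:2] for p in[(88,154),(660,97),(704,440),(122,502)]],[ray("side",S(p),.046)[:2] for p in[(92,352),(376,58),(636,148),(391,483)]])
obs={"toe":((553,271),(448,127),(685,272),(515,118)),"heel":((241,279),(285,290),(105,305),(222,418)),"side":((338,381),(420,294),(340,528),(537,367))}
for k,(t,s,ht,hs) in obs.items():
    # free edge centre triangulate + hinge end points (upper face at z .04)
    X=least_squares(lambda X:np.r_[proj("top",X)-T(t),proj("side",X)-S(s)],[.45,0,.07])
    H=ray("top",T(ht),.04);H2=ray("side",S(hs),.04)
    d=X.x-H;d[2]=0;L=np.linalg.norm(d);d/=L
    print(k,"free",X.x,"px res",X.fun,"hinge",H,H2,"L",L,"yaw",np.arctan2(d[1],d[0]))
print(bot.tips_ahead)
E
```

```text
top [array([0.6955, 0.1358]), array([ 0.7269, -0.2404]), array([ 0.4604, -0.2613]), array([0.4293, 0.116 ])]
side [array([0.6853, 0.1438]), array([ 0.4528, -0.2508]), array([0.4224, 0.1204])]
centre [ 0.578  -0.0625]
yaw -1.4880420179050857
[array([0.6645, 0.1104]), array([ 0.6907, -0.2168]), array([ 0.4927, -0.2335]), array([0.4655, 0.0941])] [array([0.6594, 0.1141]), array([ 0.6845, -0.2137]), array([ 0.4875, -0.2291]), array([0.4615, 0.0979])]
toe free [ 0.586  -0.1492  0.0718] px res [ 0.2829  0.4992 -0.5754 -0.0715] hinge [ 0.5897 -0.228   0.04  ] [ 0.5734 -0.2179  0.04  ] L 0.07883569269614511 yaw 1.6172701213607528
heel free [0.5871 0.0242 0.0637] px res [ 0.1757  0.2791 -0.2994 -0.0404] hinge [0.5781 0.1025 0.04  ] [0.5694 0.1081 0.04  ] L 0.0788328231542152 yaw -1.4559529493327779
side free [ 0.5287 -0.0293  0.0497] px res [ 0.4328  0.759  -0.8046 -0.1005] hinge [ 0.4481 -0.0276  0.04  ] [ 0.4428 -0.026   0.04  ] L 0.08059178983612456 yaw -0.021733706732624012
0.0726
```

```bash
cat > go.py <<'E'
import sys,numpy as np
from scipy.spatial.transform import Rotation as Ro
from workcell import readout
x,y,tipz,yaw=map(float,sys.argv[1:5])
o=readout.get_obs();R=Ro.from_quat(o["tool_rot"])
G=Ro.from_euler("z",yaw)*Ro.from_euler("x",np.pi)
d=R.inv().apply(np.array([x,y,tipz+.0726])-o["eef_pos"])*1e3
print("shift mm",d.round(1),"turn",(R.inv()*G).as_rotvec().round(3),"clock",o["clock"],"F",o["ft_force"].round(2),"tip",(o["eef_pos"]+R.apply([0,0,.0726])).round(4),"q",o["joint_pos"].round(2))
E
python3 go.py 0.586 -0.159 0.14 1.6
```

```text
shift mm [ 476.4 -122.9   90.7] turn [-2.000e-03 -1.000e-03 -1.196e+00] clock 0.1 F [-0.97 -0.44 -0.6 ] tip [ 0.1962 -0.4593  0.2305] q [-1.17  0.24  0.    1.34 -0.    1.57]
```

Request:
send_rows(moves=[[[40,-10,0],[0,0,-0.1],0],[[80,-20,0],[0,0,-0.2],0],[[119,-31,0],[0,0,-0.3],0],[[158,-41,0],[0,0,-0.4],0],[[198,-51,0],[0,0,-0.5],0],[[238,-61,0],[0,0,-0.6],0],[[278,-72,0],[0,0,-0.7],0],[[318,-82,0],[0,0,-0.8],0],[[357,-92,0],[0,0,-0.9],0],[[397,-102,0],[0,0,-1.0],0],[[437,-113,0],[0,0,-1.1],0],[[476,-123,0],[0,0,-1.196],0]])

```text
clock: 1.1
eef_pos: [0.5869, -0.1574, 0.3027]
tool_rot: [0.695, 0.719, 0.0, -0.001]
ft_force: [1.5, -1.4, 0.7]
grip_width: 0.0002
```

```bash
python3 go.py 0.586 -0.159 0.09 1.6
```

```text
shift mm [ -1.8  -0.7 140.1] turn [-0.002 -0.002  0.005] clock 1.1 F [ 1.48 -1.43  0.66] tip [ 0.5867 -0.1573  0.2301] q [-0.26  0.46  0.32  1.43  0.    1.27]
```

Request:
send_rows(moves=[[[-1,0,35],[0,0,0],0],[[-2,-1,70],[0,0,0],0],[[-2,-1,105],[0,0,0],0],[[-2,-1,130],[0,0,0],0],[[-2,-1,140],[0,0,0],0],[[-2,-1,140],[0,0,0],0]])

```text
clock: 1.6
eef_pos: [0.5836, -0.1586, 0.1591]
tool_rot: [0.695, 0.719, -0.002, -0.005]
ft_force: [-0.2, -0.3, 1.0]
grip_width: 0.0001
```

```bash
python3 go.py 0.586 -0.159 0.07 1.6
python3 - <<'E'
from h import *
from workcell import camera
import cv2
a=camera("top")[:,:,::-1];b=camera("side")[:,:,::-1]
A=cv2.resize(a[170:270,330:430],None,fx=4,fy=4,interpolation=3);B=cv2.resize(b[100:200,300:400],None,fx=4,fy=4,interpolation=3)
cv2.imwrite("pics/hov1.png",np.hstack([A,B]))
E
```

```text
shift mm [-0.6  2.6 16.5] turn [-0.009 -0.004  0.005] clock 1.6 F [-0.18 -0.27  0.99] tip [ 0.5829 -0.1583  0.0865] q [-0.27  0.55  0.07  1.11  0.    1.27]
```

View pics/hov1.png

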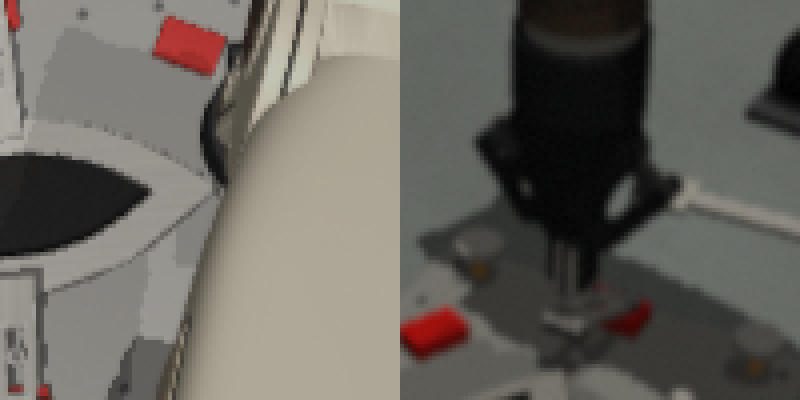

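The side view (right half) shows the closed fingertips (near 575,285) right above the raised free end (near 562,322). I'll start pressing.

Request:
send_rows(moves=[[[-1,2,4],[0,0,0],0],[[-1,2,8],[0,0,0],0],[[-1,2,11],[0,0,0],0],[[-1,2,14],[0,0,0],0],[[-1,2,17],[0,0,0],0],[[-1,2,20],[0,0,0],0],[[-1,2,22],[0,0,0],0],[[-1,2,24],[0,0,0],0],[[-1,2,26],[0,0,0],0],[[-1,2,28],[0,0,0],0],[[-1,2,30],[0,0,0],0],[[-1,2,32],[0,0,0],0]])

```text
clock: 2.7
eef_pos: [0.5885, -0.1602, 0.1317]
tool_rot: [0.695, 0.719, 0.001, -0.001]
ft_force: [0.1, 1.2, 3.6]
grip_width: 0.0001
```

```bash
python3 go.py 0.586 -0.159 0.0395 1.6
```

```text
shift mm [ 1.2 -2.4 19.6] turn [-0.    -0.002  0.005] clock 2.7 F [0.14 1.23 3.57] tip [ 0.5884 -0.16    0.0591] q [-0.27  0.57  0.05  1.04  0.    1.27]
```

Request:
send_rows(moves=[[[0,0,2],[0,0,0],0],[[0,0,4],[0,0,0],0],[[0,0,6],[0,0,0],0],[[0,0,8],[0,0,0],0],[[0,0,10],[0,0,0],0],[[0,0,11],[0,0,0],0],[[0,0,12],[0,0,0],0],[[0,0,13],[0,0,0],0],[[0,0,14],[0,0,0],0],[[0,0,15],[0,0,0],0],[[0,0,16],[0,0,0],0],[[0,0,16],[0,0,0],0]])

```text
clock: 3.7
eef_pos: [0.5884, -0.1601, 0.1154]
tool_rot: [0.695, 0.719, 0.001, -0.001]
ft_force: [0.5, 2.7, 3.3]
grip_width: -0.0
```

```bash
python3 go.py 0.586 -0.159 0.0395 1.6
```

```text
shift mm [ 1.1 -2.3  3.3] turn [-0.    -0.002  0.005] clock 3.7 F [0.52 2.68 3.28] tip [ 0.5884 -0.1599  0.0428] q [-0.27  0.59  0.03  1.01  0.    1.27]
```

Request:
send_rows(moves=[[[0,0,1],[0,0,0],0],[[0,0,2],[0,0,0],0],[[0,0,3],[0,0,0],0],[[0,0,3.5],[0,0,0],0],[[0,0,3.5],[0,0,0],0]])

```text
clock: 4.12
eef_pos: [0.5884, -0.16, 0.1119]
tool_rot: [0.695, 0.719, 0.001, -0.001]
ft_force: [-0.3, 2.5, 3.4]
grip_width: 0.0
```

Request:
send_rows(moves=[[[0,0,1],[0,0,0],0],[[0,0,1.5],[0,0,0],0],[[0,0,1.5],[0,0,0],0]])

```text
clock: 4.37
eef_pos: [0.5885, -0.1599, 0.1106]
tool_rot: [0.695, 0.719, 0.001, -0.001]
ft_force: [-1.1, 2.7, 5.2]
grip_width: -0.0001
```

The force is rising at the stop, so the point strap is flat. Next I'll lift off and go to the heel.

Request:
send_rows(moves=[[[0,0,-10],[0,0,0],0],[[0,0,-45],[0,0,0],0],[[0,0,-85],[0,0,0],0],[[0,0,-95],[0,0,0],0],[[0,0,-95],[0,0,0],0]])

```text
clock: 4.78
eef_pos: [0.5907, -0.1616, 0.2106]
tool_rot: [0.695, 0.719, 0.002, 0.004]
ft_force: [1.0, -1.7, 0.1]
grip_width: -0.0001
```

```bash
python3 go.py 0.586 0.034 0.13 1.68
```

```text
shift mm [195.6   1.9   7.7] turn [ 0.008  0.002 -0.075] clock 4.7833 F [ 1.02 -1.67  0.09] tip [ 0.5913 -0.1617  0.138 ] q [-0.27  0.51  0.15  1.21  0.    1.27]
```

Request:
send_rows(moves=[[[35,0,0],[0,0,-0.02],0],[[75,1,0],[0,0,-0.04],0],[[115,1,0],[0,0,-0.06],0],[[155,2,0],[0,0,-0.075],0],[[185,2,2],[0,0,-0.075],0],[[196,2,20],[0,0,-0.075],0],[[196,2,40],[0,0,-0.075],0],[[196,2,48],[0,0,-0.075],0],[[196,2,48],[0,0,-0.075],0]])

```text
clock: 5.53
eef_pos: [0.5841, 0.034, 0.1587]
tool_rot: [0.668, 0.745, -0.001, 0.001]
ft_force: [-1.1, 0.1, -0.3]
grip_width: 0.0001
```

```bash
python3 go.py 0.586 0.034 0.0395 1.68
python3 - <<'E'
from workcell import camera
import cv2,numpy as np
a=camera("top")[:,:,::-1];b=camera("side")[:,:,::-1]
A=cv2.resize(a[160:290,280:430],None,fx=2.667,fy=3,interpolation=3);B=cv2.resize(b[160:290,240:390],None,fx=2.667,fy=3,interpolation=3)
cv2.imwrite("pics/hov2.png",np.hstack([A,B]))
E
```

```text
shift mm [-0.   1.8 46.6] turn [ 0.001  0.003 -0.   ] clock 5.5333 F [-1.08  0.1  -0.33] tip [0.5842 0.0338 0.0861] q [ 0.06  0.5   0.    1.07 -0.    1.52]
```

View pics/hov2.png

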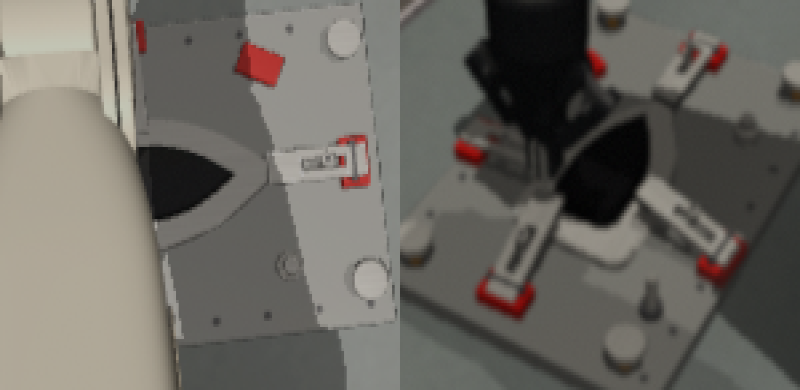

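The point strap lies flat (right of the sole, about 310,163 in the left half). The tips, at about (540,188) on the right, stand over the heel strap's free end. I'll press now.

Request:
send_rows(moves=[[[0,1,6],[0,0,0],0],[[0,2,11],[0,0,0],0],[[0,2,14],[0,0,0],0],[[0,2,17],[0,0,0],0],[[0,2,20],[0,0,0],0],[[0,2,22],[0,0,0],0],[[0,2,24],[0,0,0],0],[[0,2,26],[0,0,0],0],[[0,2,28],[0,0,0],0],[[0,2,30],[0,0,0],0],[[0,2,32],[0,0,0],0],[[0,2,32],[0,0,0],0]])

```text
clock: 6.63
eef_pos: [0.5886, 0.0335, 0.1298]
tool_rot: [0.668, 0.744, 0.002, 0.004]
ft_force: [-0.2, -1.0, 3.4]
grip_width: 0.0002
```

```bash
python3 go.py 0.586 0.034 0.0395 1.68
```

```text
shift mm [ 0.9 -2.7 17.7] turn [ 0.007  0.003 -0.002] clock 6.6333 F [-0.18 -1.    3.4 ] tip [0.5892 0.0333 0.0572] q [ 0.06  0.54 -0.03  1.   -0.    1.52]
```

Request:
send_rows(moves=[[[0,-1,2],[0,0,0],0],[[0,-1,4],[0,0,0],0],[[0,-1,6],[0,0,0],0],[[0,-1,8],[0,0,0],0],[[0,-1,10],[0,0,0],0],[[0,-1,12],[0,0,0],0],[[0,-1,13],[0,0,0],0],[[0,-1,14],[0,0,0],0],[[0,-1,15],[0,0,0],0],[[0,-1,16],[0,0,0],0],[[0,-1,17],[0,0,0],0],[[0,-1,17],[0,0,0],0]])

```text
clock: 7.63
eef_pos: [0.5877, 0.0332, 0.1126]
tool_rot: [0.668, 0.744, 0.001, 0.004]
ft_force: [1.3, -2.3, 3.9]
grip_width: 0.0002
```

Request:
send_rows(moves=[[[0,0,1],[0,0,0],0],[[0,0,1.5],[0,0,0],0],[[0,0,1.5],[0,0,0],0]])

```text
clock: 7.88
eef_pos: [0.5878, 0.0332, 0.1112]
tool_rot: [0.668, 0.744, 0.002, 0.004]
ft_force: [1.6, -2.2, 3.7]
grip_width: -0.0003
```

Request:
send_rows(moves=[[[0,0,1],[0,0,0],0],[[0,0,1.5],[0,0,0],0],[[0,0,1.5],[0,0,0],0]])

```text
clock: 8.13
eef_pos: [0.5879, 0.0332, 0.1101]
tool_rot: [0.668, 0.744, 0.002, 0.004]
ft_force: [-0.3, -2.6, 6.4]
grip_width: -0.0001
```

Request:
send_rows(moves=[[[0,0,-10],[0,0,0],0],[[0,0,-45],[0,0,0],0],[[0,0,-85],[0,0,0],0],[[0,0,-95],[0,0,0],0],[[0,0,-95],[0,0,0],0]])

```text
clock: 8.55
eef_pos: [0.5889, 0.0342, 0.2095]
tool_rot: [0.668, 0.744, 0.005, 0.006]
ft_force: [0.7, -0.8, 0.2]
grip_width: 0.0003
```

```bash
python3 go.py 0.517 -0.029 0.13 0.0
```

```text
shift mm [-55.1 -78.4   5.9] turn [ 0.014 -0.011  1.679] clock 8.55 F [ 0.71 -0.75  0.22] tip [0.5901 0.0341 0.1369] q [ 0.06  0.46  0.07  1.17 -0.    1.52]
```

Request:
send_rows(moves=[[[-5,-8,0],[0,0,0.12],0],[[-10,-16,0],[0,0,0.24],0],[[-15,-24,0],[0,0,0.36],0],[[-20,-32,0],[0,0,0.48],0],[[-25,-40,0],[0,0,0.6],0],[[-30,-48,0],[0,0,0.72],0],[[-35,-56,0],[0,0,0.84],0],[[-40,-63,0],[0,0,0.96],0],[[-45,-70,0],[0,0,1.08],0],[[-50,-75,0],[0,0,1.2],0],[[-55,-78,0],[0,0,1.32],0],[[-55,-78,0],[0,0,1.44],0]])

```text
clock: 9.55
eef_pos: [0.5154, -0.0291, 0.2067]
tool_rot: [0.993, 0.116, 0.005, 0.001]
ft_force: [-0.7, -0.1, -0.4]
grip_width: -0.0001
```

```bash
python3 go.py 0.517 -0.029 0.09 0.0
```

```text
shift mm [ 1.1  0.1 44.1] turn [ 0.001 -0.011  0.232] clock 9.55 F [-0.72 -0.1  -0.37] tip [ 0.5162 -0.0291  0.1341] q [-0.06  0.33 -0.14  1.09  0.    2.85]
```

Joint 6 is near its limit, so I'll keep a small yaw offset, which does no harm here.

Request:
send_rows(moves=[[[1,0,15],[0,0,0.05],0],[[1,0,30],[0,0,0.1],0],[[1,0,40],[0,0,0.1],0],[[1,0,44],[0,0,0.1],0],[[1,0,44],[0,0,0.1],0]])

```text
clock: 9.97
eef_pos: [0.5155, -0.0286, 0.1608]
tool_rot: [0.998, 0.067, 0.003, -0.0]
ft_force: [0.7, 0.7, 0.2]
grip_width: 0.0001
```

```bash
python3 go.py 0.517 -0.029 0.0395 0.1
python3 - <<'E'
from workcell import camera
import cv2,numpy as np
b=camera("side")[:,:,::-1]
cv2.imwrite("pics/hov3.png",cv2.resize(b[160:290,240:390],None,fx=4,fy=4,interpolation=3))
E
```

```text
shift mm [ 1.2  0.6 48.7] turn [ 0.    -0.007  0.034] clock 9.9667 F [0.65 0.67 0.2 ] tip [ 0.5159 -0.0285  0.0882] q [-0.06  0.38 -0.2   0.99  0.    2.95]
```

View pics/hov3.png

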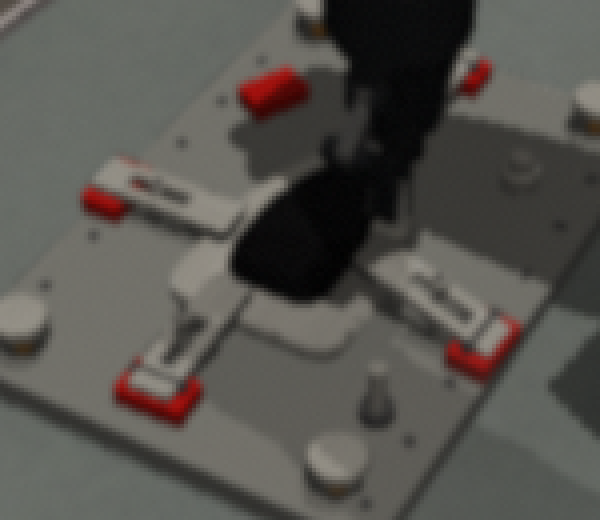

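The heel strap is flat now. The tips, at about (395,235), hang over the side strap between its free end (about 365,262) and the screw (about 440,275). I'll press it.

Request:
send_rows(moves=[[[1,1,6],[0,0,0],0],[[1,1,11],[0,0,0],0],[[1,1,15],[0,0,0],0],[[1,1,18],[0,0,0],0],[[1,1,20],[0,0,0],0],[[1,1,22],[0,0,0],0],[[1,1,24],[0,0,0],0],[[1,1,26],[0,0,0],0],[[1,1,28],[0,0,0],0],[[1,1,30],[0,0,0],0],[[1,1,32],[0,0,0],0],[[1,1,32],[0,0,0],0]])

```text
clock: 11.02
eef_pos: [0.5184, -0.0295, 0.1302]
tool_rot: [0.998, 0.067, 0.005, 0.0]
ft_force: [1.5, -1.0, 3.7]
grip_width: -0.0002
```

```bash
python3 go.py 0.517 -0.029 0.0395 0.1
```

```text
shift mm [-1.5 -0.7 18.1] turn [ 0.001 -0.01   0.033] clock 11.0167 F [ 1.52 -1.04  3.73] tip [ 0.5191 -0.0295  0.0576] q [-0.06  0.41 -0.23  0.91  0.    2.95]
```

Request:
send_rows(moves=[[[-1,0,2],[0,0,0],0],[[-1,0,4],[0,0,0],0],[[-1,0,6],[0,0,0],0],[[-1,0,8],[0,0,0],0],[[-1,0,10],[0,0,0],0],[[-1,0,12],[0,0,0],0],[[-1,0,13],[0,0,0],0],[[-1,0,14],[0,0,0],0],[[-1,0,15],[0,0,0],0],[[-1,0,16],[0,0,0],0],[[-1,0,17],[0,0,0],0],[[-1,0,17],[0,0,0],0]])

```text
clock: 12.02
eef_pos: [0.5177, -0.0297, 0.1131]
tool_rot: [0.998, 0.067, 0.005, 0.0]
ft_force: [2.5, -0.3, 2.3]
grip_width: -0.0001
```

Request:
send_rows(moves=[[[0,0,1],[0,0,0],0],[[0,0,2],[0,0,0],0],[[0,0,2],[0,0,0],0]])

```text
clock: 12.27
eef_pos: [0.5178, -0.0297, 0.1111]
tool_rot: [0.998, 0.067, 0.005, 0.0]
ft_force: [1.7, -0.1, 4.3]
grip_width: -0.0004
```

Request:
send_rows(moves=[[[0,0,1],[0,0,0],0],[[0,0,1.5],[0,0,0],0],[[0,0,1.5],[0,0,0],0]])

```text
clock: 12.52
eef_pos: [0.5178, -0.0297, 0.11]
tool_rot: [0.998, 0.067, 0.006, 0.0]
ft_force: [0.8, -0.8, 7.3]
grip_width: 0.0002
```

Request:
send_rows(moves=[[[0,0,-10],[0,0,0],0],[[0,0,-45],[0,0,0],0],[[0,0,-85],[0,0,0],0],[[0,0,-120],[0,0,0],0],[[-40,0,-150],[0,0,0],0],[[-80,0,-170],[0,0,0],0],[[-120,0,-180],[0,0,0],0],[[-160,0,-190],[0,0,0],0],[[-160,0,-190],[0,0,0],0],[[-160,0,-190],[0,0,0],0]])

```text
clock: 13.35
eef_pos: [0.3538, -0.051, 0.2986]
tool_rot: [0.998, 0.066, 0.005, 0.0]
ft_force: [0.2, 0.3, 0.0]
grip_width: -0.0
```

Run:
```python
from workcell import camera
import cv2,numpy as np
b=camera("side")[:,:,::-1];a=camera("top")[:,:,::-1]
A=cv2.resize(a[150:290,255:440],(480,420),interpolation=3)
B=cv2.resize(b[145:305,220:415],None,fx=2.625,fy=2.625,interpolation=3)[:420,:320*1+192]
cv2.imwrite("pics/end.png",cv2.resize(np.hstack([A,B]),(800,340)))
```

```text
(no output)
```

View pics/end.png

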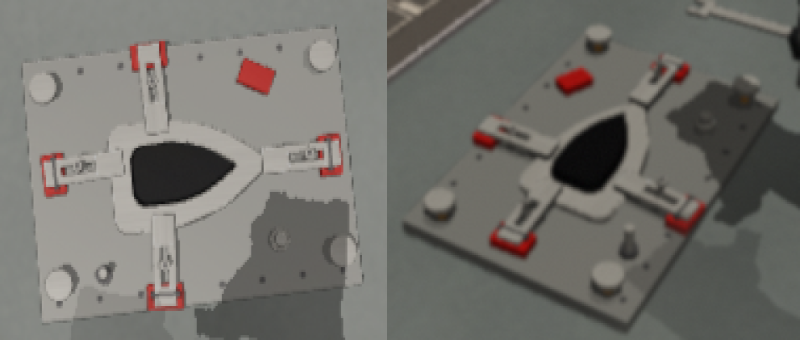

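All four straps lie flat, and the nut, pad and bolt are where they were. I'm handing the job in.

```bash
python3 -c "
from workcell import order
print(order.job_done())"
```

```text
the job is handed in; nothing more can be done
None
```

I pressed the three raised straps flat in order (point, heel, then the long side nearest the robot) with closed fingertips, and handed the job in at about 13.5 s.

- **Force:** Each strap moved at about 3–4 N. I stopped when the vertical force rose at the soft stop, to 5.2 N (point), 6.4 N (heel) and 7.3 N (side), with the tips 37–38 mm above the table. These are readings from the end of each move, so short peaks between them were not seen.
- **Last pictures:** All straps look flat. The nut, pad and bolt are where they were, and the arm is clear. I judged this by eye and did not measure strap angles or how far the loose things moved. The loose things on the table were not checked at the end, except the wrench, which was partly in view; the arm only crossed above table height.
- **Disagreements:** The two cameras differed by about 3–10 mm on the plate and its screws, so I used averaged positions. The side strap's height from the images (50 mm) looked too low, so I did not use it. Joint 6 was near its limit at the side strap, so I pressed there with the tool turned about 0.13 rad off.

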